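# Sweep the glass offcuts into the tray

## Robot

A 6-joint arm with a two-finger parallel gripper is mounted at the origin on the work surface. World frame = base frame: x ahead of the robot, y to its left, z up, the work surface at z = 0. Lengths are in mm, angles in rad, forces in N, time in s.
With the tool pointing down it reaches from about 350 to 975 mm from the base axis. Payload 7.1 kg.
Tool frame: the origin (TCP) lies between the finger pads; the fingertips stand 14 mm ahead of it and the grasp point (between the pads) lies 5 mm behind it (ctrl.tcp_to_tips is the distance from the TCP to the fingertips, in mm); z points along the fingers, y is the line along which they close (so a half turn about z gives the same grasp; the last joint's range is limited). The gripper opens to 88 mm and grips with 3 to 60 N. Pads are 20 mm wide; open, the fingers measure 115 mm over their backs; the gripper's body (75 mm by 178 mm) begins 61 mm behind the grasp point.
Start: joints at [1.225, 0.423, 1.63, -0, 1.089, -0.019], TCP at [200.602, 591.915, 236.675] pointing down, gripper open.
Joint ranges: [-3, 3], [-0.9, 2.11], [0.09, 2.58], [-1.31, 4.45], [0.11, 2.69], [-2.54, 2.54]. Speed limits (rad/s): [2.39, 2.39, 3.01, 3.14, 3.14, 3.14].

## Interface

Orientations are given as a rotation vector (axis times angle).
In Python, from workcell import ctrl gives the robot as it stands.
- The arm moves only by the tool apply_moves, never from a script. Its argument "series" is a list that holds one entry, the list of rows, each a list of 7 numbers: the shift along the tool's x, y, z in cm, then the turn, a rotation vector about the tool's x, y, z in degrees, then the opening, from 0 (shut) to 1 (fully open). A call has 1 to 12 rows; each row shifts and turns the commanded pose from where the row before left it, along the tool's axes as they then stand; what a row does not reach is not made up. A row lasts 1/10 s, in which the tool goes at most 50 mm and 8.59 degrees, less where a joint would pass 70% of its speed; a pose out of reach is approached as far as the arm can. A call with a gripper value outside its range is refused whole. The fingers move at their own pace and stop on an object; the grip force is fixed at half the most. Time passes only in rows, so rows that do not move let the fingers close. It gives the time, the measured TCP pose, the force and the opening at its end, in the units of the state.
- ctrl.get_obs(): the state, without advancing time (a new reading comes with each control period).
- ctrl.get_image(name): name is "scene" or "top" or "wrist"; returns a dict with "img" (384x512x3 uint8, blue, green, red), "K" (3x3 intrinsics, pixels), "cam_to_world" (4x4, takes a point from camera to world coordinates). Camera axes: x right, y down, z forward; pixel columns grow to the right and rows downward; lengths in mm; the calibration is good to about 2 mm. A picture is of the moment at which its call begins. There is no depth.
- ctrl.close_job(): hands the job in, once; it reports no verdict.
The state is a dict: "t": time; "qpos": joint angles; "qvel": joint speeds; "joint_torque": joint torques, N m; "ee_pos": TCP position; "orientation": TCP orientation; "ft_force": force on the tool from outside, world axes, zero at the start; "moment": the same for the moment, N m; "width": finger opening in mm.
Only numpy, scipy, OpenCV 4.12 (cv2) and the standard library are available. Lean on these libraries where they do the work, as an engineer would, in place of code of your own. Each camera call takes 0.05 s, during which the arm holds its last target. There are 200 camera calls.

## Task

Clear the white glass-cutting board: with your fingertips, sweep the three blue glass chunks across the board and over its edge so that they drop into the red offcut tray, pushing them only, never picking them up or carrying them. Leave the amber glass block and the green jar standing where they are.

Things in the scene. Friction and masses are not known exactly. Their poses are not given: they have to be found in the camera images.
- board: Raised cutting board fixed to the bench: white top, plywood sides, 320 mm (its x) by 340 mm (its y), flat and without any rim, top surface 50 mm above the bench. Origin at the centre of its underside, on the bench; its y axis points at one of the two long containers set against its sides (at y = +170 and -170 mm), one of which is the red tray and the other the wooden stock box.
- tray: Red plastic offcut tray, fixed to the bench against either the +y or the -y edge of the board (it differs from start to start), parallel to it with a 2 mm gap. Open on top, 320 mm (its x, along the board's edge) by 130 mm (its y) outside, rim 30 mm above the bench (20 mm below the board's top), walls and floor 5 mm thick. Origin at the centre of its underside, on the bench; axes parallel to the board's.
- stock: Wooden stock box with strips of coloured glass in it, fixed to the bench against the board's other side; same outside size as the red tray (320 x 130 x 30 mm). No chunk belongs in it. Origin at the centre of its underside; axes parallel to the board's.
- chunk_a: Loose chunk of cobalt-blue slab glass, about 44 x 38 mm in outline, 20 mm thick, about 60 g, lying flat on the white board; it slides when pushed. Origin at its centre, 10 mm above its underside (so 60 mm above the bench at the start), z up; its yaw is arbitrary. It starts in one of two strips of the board, 75 to 115 mm from the board's centre line, on the -x (robot) side or on the +x side.
- chunk_b: Loose chunk of cobalt-blue slab glass, about 44 x 42 mm in outline, 20 mm thick, about 60 g, lying flat on the white board; it slides when pushed. Origin at its centre, 10 mm above its underside (so 60 mm above the bench at the start), z up; its yaw is arbitrary. It starts in the same strips as the other chunks; the -x strip holds two chunks, with centres at least 70 mm apart along y, the +x strip one.
- chunk_c: Loose chunk of cobalt-blue slab glass, about 44 x 36 mm in outline, 20 mm thick, about 60 g, lying flat on the white board; it slides when pushed. Origin at its centre, 10 mm above its underside (so 60 mm above the bench at the start), z up; its yaw is arbitrary. It starts in the same strips as the other chunks.
- amber: Loose finished amber glass block, 26 x 36 mm (its x, y) and 44 mm tall, 100 g, standing on the board near its centre line (board x = 0). Origin at the centre of its underside. To be left alone.
- jar: Loose small green glass jar with a steel lid, 36 mm across and 55 mm tall, 90 g, standing on the board near its centre line (board x = 0). Origin at the centre of its underside. To be left alone.

How it is judged:
By the outcome, as a careful person would: the job done as asked, in the order asked, and still so for the second after the job is handed in, with the robot touching nothing.
It also fails if it takes over 70 s, if anything falls off the work surface, if the arm or the gripper's body presses on something with over 40 N, if the wrist force passes 120 N, or if a joint passes its speed limit or range.

## Working session

There is one attempt and no reset: what is moved stays moved. The work goes in short steps, Python scripts to look and compute and a tool call to move; the robot and the scene stay as the last step left them, time stands still between calls to the robot, and variables do not carry over. Pictures are saved under pics/ and viewed, on a budget of 10 in all, crops included, one or two more only if the job needs it, and the job is handed in when it is done.

Besides the shell and the picture viewer there is one more tool, called as name(argument=value, ...) on one line, values as JSON. apply_moves: Moves the arm, as the interface text tells. Its arguments: {"type":"object","properties":{"series":{"type":"array","items":{"type":"array","items":{"type":"array","items":{"type":"number"}}}}},"required":["series"]}

```bash
ls; mkdir -p pics
python3 - <<'E'
from workcell import ctrl
import cv2,numpy as np
np.set_printoptions(precision=3,suppress=True)
o=ctrl.get_obs();print(o)
for n in("top","scene"):
    d=ctrl.get_image(n);cv2.imwrite(f"pics/{n}0.png",d["img"]);print(d["K"],d["cam_to_world"])
E
```

```text
pics
{'t': 0.0, 'qpos': array([ 1.225,  0.424,  1.631, -0.   ,  1.089, -0.019]), 'qvel': array([ 0.001,  0.001, -0.   ,  0.001,  0.001,  0.001]), 'joint_torque': array([  0.001, -54.465, -27.367,   0.064,   0.023,  -0.   ]), 'ee_pos': array([200.424, 591.459, 235.927]), 'orientation': array([-0.511, -3.099,  0.002]), 'ft_force': array([0.555, 0.223, 0.319]), 'moment': array([-0.017,  0.039, -0.033]), 'width': 87.81087293373044}
[[498.936   0.    266.836]
 [  0.    498.936 187.584]
 [  0.      0.      1.   ]] [[ -0.066  -0.977   0.205 375.513]
 [ -0.998   0.064  -0.014  28.457]
 [  0.001  -0.205  -0.979 979.267]
 [  0.      0.      0.      1.   ]]
[[428.888   0.    256.617]
 [  0.    428.888 188.537]
 [  0.      0.      1.   ]] [[   0.51     0.745   -0.429  880.86 ]
 [   0.86    -0.436    0.266 -178.35 ]
 [   0.011   -0.505   -0.863  700.719]
 [   0.       0.       0.       1.   ]]
```

View pics/top0.png

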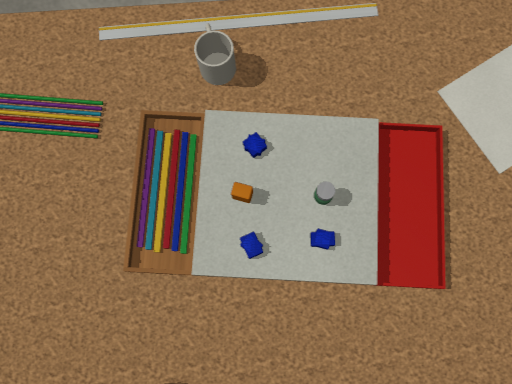

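View pics/scene0.png

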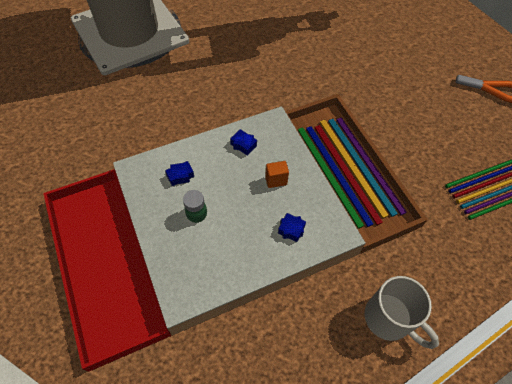

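The top view shows the board at columns 195–379 and the tray on the right (379–443, the world -y side). The chunks are at (255,145), (252,245) and (322,239), amber is at (242,192) and the jar at (325,193). The scene view agrees, with the tray at left, chunks at (180,173), (244,142) and (292,227), and amber and jar between them.

```bash
cat > h.py <<'E'
import cv2,numpy as np
from workcell import ctrl
np.set_printoptions(precision=1,suppress=True)
def ray(d,uv):
    T=d["cam_to_world"];r=np.linalg.inv(d["K"])@np.array([uv[0],uv[1],1.]);return T[:3,3],T[:3,:3]@r/np.linalg.norm(T[:3,:3]@r)
def plane(d,uv,z):
    o,r=ray(d,uv);return o+r*(z-o[2])/r[2]
def tri(d1,u1,d2,u2):
    o,a=ray(d1,u1);p,b=ray(d2,u2);s=np.linalg.lstsq(np.c_[a,-b],p-o,rcond=None)[0]
    x,y=o+a*s[0],p+b*s[1];return (x+y)/2,np.linalg.norm(x-y)
def blobs(img,lo,hi,amin,amax):
    m=cv2.inRange(cv2.cvtColor(img,cv2.COLOR_BGR2HSV),lo,hi)
    n,l,s,c=cv2.connectedComponentsWithStats(m)
    return [(c[i],s[i,4],max(cv2.findContours((l==i).astype('uint8'),cv2.RETR_EXTERNAL,cv2.CHAIN_APPROX_NONE)[0],key=len)) for i in range(1,n) if amin<s[i,4]<amax]
BLUE=((112,150,60),(128,255,255));AMB=((5,200,90),(16,255,255));GRN=((50,60,25),(90,255,160));WHITE=((0,0,120),(180,50,255));RED=((0,200,60),(4,255,255))
E
cat > m.py <<'E'
from h import *
t=ctrl.get_image("top");s=ctrl.get_image("scene")
def boardx(p,O,e):return e.T@(p[:2]-O)
quad={}
for n,d in(("top",t),("scene",s)):
    b=max(blobs(d["img"],*WHITE,3000,1e6),key=lambda b:b[1])
    h=cv2.convexHull(b[2]);h=cv2.approxPolyDP(h,8,True)[:,0]
    P=np.array([plane(d,q,50) for q in h]);print(n,"board",h.tolist(),P.tolist() if 0 else P[:,:2].tolist(),"sides",np.linalg.norm(P-np.roll(P,1,0),axis=1))
    quad[n]=P
    for k,c,z in(("blue",BLUE,60),("amb",AMB,72),("grn",GRN,70)):
        for b in blobs(d["img"],*c,80,900):
            cnt=b[2][:,0];W=np.array([plane(d,q,z)[:2] for q in cnt])
            print(n,k,b[0],b[1],plane(d,b[0],z),"rect",cv2.minAreaRect(W.astype('float32')))
E
python3 m.py
```

```text
top board [[205, 110], [377, 119], [375, 284], [192, 274]] [[733.4821015354532, 126.16810268971085], [692.7895834079409, -209.41061101620485], [377.13254736493343, -170.52850987553848], [417.15694055432033, 162.8183860650064]] sides [318.4 338.  318.  335.7]
top blue [ 48.9 126.5] 323 [715.7 427.3  60. ] rect ((715.6698608398438, 427.314208984375), (191.7208709716797, 6.643767833709717), 81.47924041748047)
top blue [179.7 191.2] 699 [571.6 179.1  60. ] rect ((574.8466796875, 178.7425079345703), (11.081208229064941, 227.09132385253906), 83.11390686035156)
top blue [254.5 144.3] 352 [654.   33.3  60. ] rect ((654.0923461914062, 32.746795654296875), (41.63800811767578, 39.607730865478516), 42.714073181152344)
top blue [322.3 238.7] 377 [465.1 -80.5  60. ] rect ((465.11065673828125, -80.74528503417969), (45.27035903930664, 32.462196350097656), 74.03691101074219)
top blue [251.2 244.7] 367 [462.6  50.8  60. ] rect ((462.8058776855469, 50.81971740722656), (44.18843460083008, 32.38770294189453), 29.193721771240234)
top amb [241.5 192. ] 286 [560.1  62.8  72. ] rect ((559.7587890625, 62.9037
[... 1768 characters left out ...]
779296875, 67.05814361572266), (35.064876556396484, 25.430341720581055), 71.00521850585938)
scene grn [331.4 178.9] 731 [615.9 137.6  70. ] rect ((605.0283203125, 138.95953369140625), (11.965789794921875, 220.18643188476562), 83.13895416259766)
scene grn [478.3 173.4] 251 [736.7 366.8  70. ] rect ((736.8955078125, 368.5149230957031), (141.286376953125, 6.641936302185059), 81.39958190917969)
scene grn [490.  208.7] 178 [797.4 332.4  70. ] rect ((797.4768676757812, 333.1280517578125), (88.70201110839844, 6.461697101593018), 81.78606414794922)
scene grn [196.7 214.5] 215 [560.1 -94.3  70. ] rect ((558.8702392578125, -93.81446838378906), (34.19587326049805, 28.67409896850586), 76.58218383789062)
```

```bash
cat >> h.py <<'E'
from scipy.spatial.transform import Rotation as R
O=np.array([556.2,-24.5]);E=np.array([[.9926,.1216],[-.1216,.9926]]) # columns: board x, y
def b2w(b):return O+E@np.array(b)
def w2b(w):return E.T@(np.array(w)[:2]-O)
def to(bx,by,z,yaw=83.02,o=None):
    "shift in cm along tool axes from the present pose, and the turn left"
    o=o or ctrl.get_obs();M=R.from_rotvec(o["orientation"]).as_matrix()
    a=np.degrees(np.arctan2(M[1,0],M[0,0]))
    d=np.r_[b2w((bx,by)),z]-o["ee_pos"]
    print("at board",w2b(o["ee_pos"]),o["ee_pos"],"yaw",a,"turn about tool z",-(yaw-a),"tilt",M[:,2]); print("shift cm",np.round(M.T@d/10,2))
E
python3 - <<'E'
from h import *
t=ctrl.get_image("top");s=ctrl.get_image("scene")
for n,u,v in(("A",(254.5,144.3),(292,225.3)),("B",(322.3,238.7),(178.9,170.8)),("C",(251.2,244.7),(243.5,139.5)),("amber",(241.5,192),(277,172)),("jarlid",(325,188),(194,198))):
    p,e=tri(t,u,s,v);print(n,p,e,w2b(p))
print("tray corners", [w2b(plane(t,q,30)) for q in((442,124),(443,287))])
to(89,69,236)
E
```

```text
A [653.1  33.   62.5] 0.501404735995198 [89.2 68.8]
B [464.4 -80.9  63.8] 1.8141884530702233 [-84.3 -67.1]
C [462.2  50.6  64.1] 0.5721901366420049 [-102.5   63.1]
amber [559.2  62.2  75.1] 1.0183648241972785 [-7.6 86.4]
jarlid [550.3 -88.7 106. ] 1.8176118741786176 [  2.  -64.5]
tray corners [array([ 162.3, -301. ]), array([-157.8, -297.8])]
at board [-428.   568.4] [200.5 591.8 236.4] yaw 161.27566800918163 turn about tool z 78.25566800918163 tilt [-0. -0. -1.]
shift cm [-60.8 -38.4   0.1]
```

apply_moves(series=[[[0,0,0,0,0,7.8,0.2],[0,0,0,0,0,7.8,0.2],[0,0,0,0,0,7.8,0.2],[0,0,0,0,0,7.8,0.2],[0,0,0,0,0,7.8,0.2],[0,0,0,0,0,7.8,0.2],[0,0,0,0,0,7.8,0.2],[0,0,0,0,0,7.8,0.2],[0,0,0,0,0,7.8,0.2],[0,0,0,0,0,7.8,0.2],[0,0,0,0,0,0,0.2]]])

```text
t: 1.4
ee_pos: [200.6, 591.9, 236.6]
orientation: [2.349, 2.086, -0.0]
ft_force: [-0.4, 0.4, 1.4]
width: 17.3
```

```bash
python3 -c "
from h import *
print(ctrl.get_obs()['qpos'],ctrl.get_obs()['width']);to(89,115,180)"
```

```text
[1.2 0.4 1.6 0.  1.1 1.3] 17.287735569006696
at board [-427.9  568.6] [200.6 591.9 236.6] yaw 83.20613343121272 turn about tool z 0.18613343121272408 tilt [-0. -0. -1.]
shift cm [-45.5  51.5   5.7]
```

apply_moves(series=[[[-3.4,3.4,0,0,0,0,0.2],[-3.4,3.4,0,0,0,0,0.2],[-3.4,3.4,0,0,0,0,0.2],[-3.4,3.4,0,0,0,0,0.2],[-3.4,3.4,0,0,0,0,0.2],[-3.4,3.4,0,0,0,0,0.2],[-3.4,3.4,0,0,0,0,0.2],[-3.4,3.4,0,0,0,0,0.2],[-3.4,3.4,0,0,0,0,0.2],[-3.4,3.4,0,0,0,0,0.2],[-3.4,3.4,0,0,0,0,0.2],[-3.4,3.4,0,0,0,0,0.2]]])

```text
t: 2.6
ee_pos: [559.1, 137.2, 236.9]
orientation: [2.344, 2.092, 0.001]
ft_force: [1.0, 0.7, 0.4]
width: 17.1
```

```bash
python3 -c "
from h import *
print(ctrl.get_obs()['qpos']);to(89,115,68)"
```

```text
[0.2 0.4 1.7 0.  1.  0.3]
at board [-16.8 160.8] [559.1 137.2 236.9] yaw 83.50794605289667 turn about tool z 0.4879460528966746 tilt [ 0.  0. -1.]
shift cm [-4.7 10.5 16.9]
```

apply_moves(series=[[[-1.6,3.5,0,0,0,0.4,0.2],[-1.6,3.5,0,0,0,0,0.2],[-1.5,3.5,0,0,0,0,0.2],[0,0,4,0,0,0,0.2],[0,0,4,0,0,0,0.2],[0,0,4,0,0,0,0.2],[0,0,2.9,0,0,0,0.2],[0,0,0,0,0,0,0.2],[0,0,0,0,0,0,0.2]]])

```text
t: 3.5
ee_pos: [656.6, 79.5, 87.9]
orientation: [-2.353, -2.081, 0.001]
ft_force: [0.6, -0.2, 0.6]
width: 17.3
```

```bash
python3 -c "
from h import *
to(89,-167,68)
d=ctrl.get_image('wrist');s=ctrl.get_image('scene');cv2.imwrite('pics/w1.png',np.hstack([cv2.resize(d['img'],(400,300)),cv2.resize(s['img'],(400,300))]))"
```

```text
at board [ 87.  115.5] [656.6  79.5  87.9] yaw 82.99173372789403 turn about tool z -0.02826627210596655 tilt [-0. -0. -1.]
shift cm [-28.2   0.2   2. ]
```

View pics/w1.png

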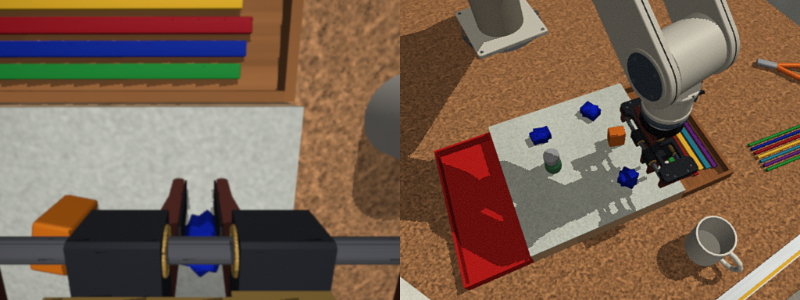

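Wrist and scene views: the fingers stand behind the far chunk (wrist pixel 203,235, centred between them), clear of the amber block at (65,230). I'll lower and push.

apply_moves(series=[[[0,0.2,1.0,0,0,0,0.2],[0,0,1.0,0,0,0,0.2],[0,0,0,0,0,0,0.2],[-1,0,0,0,0,0,0.2],[-1,0,0,0,0,0,0.2],[-1,0,0,0,0,0,0.2],[-1,0,0,0,0,0,0.2],[-1,0,0,0,0,0,0.2],[-1,0,0,0,0,0,0.2],[-1,0,0,0,0,0,0.2],[-1,0,0,0,0,0,0.2],[0,0,0,0,0,0,0.2]]])

```text
t: 4.8
ee_pos: [648.4, -1.5, 67.7]
orientation: [2.356, 2.078, -0.0]
ft_force: [0.4, -0.3, -0.1]
width: 17.6
```

```bash
cat > b.py <<'E'
from h import *
for n in("top","scene"):
    d=ctrl.get_image(n)
    for k,c,z in(("blue",BLUE,60),("amb",AMB,72),("grn",GRN,70)):
        for b in blobs(d["img"],*c,60,900):
            p=plane(d,b[0],z);q=w2b(p)
            if abs(q[0])<170 and -310<q[1]<150: print(n,k,b[1],q)
E
python3 -c "
from h import *
import b
to(89,-167,68)"
```

```text
scene blue 351 [-86.3 -67.9]
scene blue 384 [88.4  1.7]
scene grn 218 [ 12.4 -68.7]
at board [88.7 35.1] [648.5  -0.4  67.6] yaw 82.84154195863485 turn about tool z -0.17845804136514687 tilt [-0.  0. -1.]
shift cm [-20.2   0.1  -0. ]
```

The chunk tracks straight, 33 mm ahead of the tool.

apply_moves(series=[[[-1,0,0,0,0,0,0.2],[-1,0,0,0,0,0,0.2],[-1,0,0,0,0,0,0.2],[-1,0,0,0,0,0,0.2],[-1,0,0,0,0,0,0.2],[-1,0,0,0,0,0,0.2],[-1,0,0,0,0,0,0.2],[-1,0,0,0,0,0,0.2],[-1,0,0,0,0,0,0.2],[-1,0,0,0,0,0,0.2],[-1,0,0,0,0,0,0.2],[-1,0,0,0,0,0,0.2]]])

```text
t: 6.1
ee_pos: [633.6, -120.0, 67.7]
orientation: [-2.355, -2.079, 0.0]
ft_force: [-0.6, 0.1, 0.8]
width: 17.2
```

```bash
python3 -c "
from h import *
import b
to(89,-167,68)"
```

```text
scene blue 200 [-101.5   69.6]
scene blue 179 [  89.1 -127.9]
scene amb 250 [-16.1  90. ]
at board [ 88.5 -86. ] [ 633.5 -120.6   67.7] yaw 82.80465066334995 turn about tool z -0.21534933665004985 tilt [ 0. -0. -1.]
shift cm [-8.1  0.1 -0. ]
```

apply_moves(series=[[[-1,0,0,0,0,0,0.2],[-1,0,0,0,0,0,0.2],[-1,0,0,0,0,0,0.2],[-1,0,0,0,0,0,0.2],[-1,0,0,0,0,0,0.2],[-0.8,0,0,0,0,0,0.2],[-0.8,0,0,0,0,0,0.2],[-0.8,0,0,0,0,0,0.2],[-0.5,0,0,0,0,0,0.2],[0,0,0,0,0,0,0.2],[0,0,0,0,0,0,0.2]]])

```text
t: 7.3
ee_pos: [623.8, -197.6, 67.6]
orientation: [-2.355, -2.079, 0.0]
ft_force: [0.7, 0.1, 0.3]
width: 17.4
```

apply_moves(series=[[[1,0,-2,0,0,0,0.2],[0,0,-4,0,0,0,0.2],[0,0,-4,0,0,0,0.2],[0,0,-3,0,0,0,0.2],[3.5,-3.5,0,0,0,0,0.2],[3,-3.5,0,0,0,0,0.2],[3,-3.5,0,0,0,0,0.2],[3,-3.5,0,0,0,0,0.2],[0,0,0,0,0,0,0.2]]])

```text
t: 8.2
ee_pos: [497.1, -42.9, 197.2]
orientation: [-2.349, -2.081, 0.004]
ft_force: [-0.0, -0.7, 0.3]
width: 17.6
```

```bash
python3 -c "
from h import *
import b
s=ctrl.get_image('scene');t=ctrl.get_image('top');cv2.imwrite('pics/s2.png',np.hstack([cv2.resize(x['img'],(400,300)) for x in (s,t)]))
to(-72,-21,180,101)"
```

```text
top blue 367 [-102.1   63.4]
top amb 288 [-6.9 87.1]
scene blue 292 [-103.6   64.6]
scene blue 341 [-86.9 -67.8]
scene blue 373 [ 121.3 -197.3]
scene amb 249 [-16.2  90. ]
scene grn 215 [ 12.  -68.9]
at board [-50.3 -28.3] [502.8 -46.5 198.1] yaw 82.88976670435655 turn about tool z -18.110233295643454 tilt [ 0. -0. -1.]
shift cm [ 0.7 -2.2  1.8]
```

View pics/s2.png

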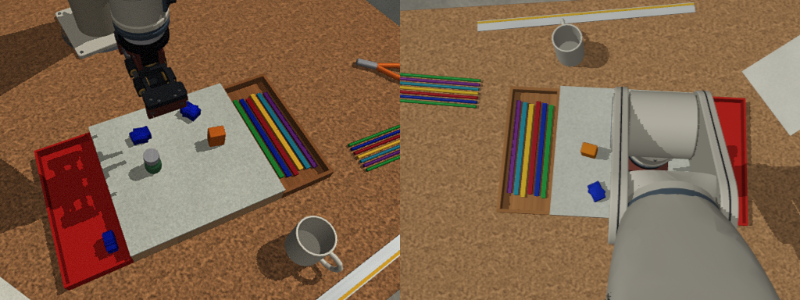

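Chunk A lies in the tray, at (110,241) in the left half of the picture. B, C, amber and jar haven't moved. Next is chunk B, pushed slightly outward with the tool turned 15°, so it doesn't land where C will.

apply_moves(series=[[[0,-1.1,0,0,0,0,0.2],[0.4,-1.3,0,0,0,0,0.2],[0,0,0,0,0,7.5,0.2],[0,0,0,0,0,7.5,0.2],[0,0,4,0,0,0,0.2],[0,0,4,0,0,0,0.2],[0,0,2,0,0,0,0.2],[0,0,0,0,0,0,0.2],[0,0,0,0,0,0,0.2]]])

```text
t: 9.3
ee_pos: [478.0, -39.4, 97.8]
orientation: [-2.606, -1.753, 0.001]
ft_force: [-0.5, 0.7, 0.3]
width: 17.7
```

```bash
python3 -c "
from h import *
import b
to(-74,-24,68,68)
w=ctrl.get_image('wrist');s=ctrl.get_image('scene');cv2.imwrite('pics/w3.png',np.hstack([cv2.resize(x['img'],(400,300)) for x in (w,s)]))"
```

```text
top blue 253 [  98.7 -191.4]
top blue 366 [-102.    63.4]
top amb 290 [-6.9 87. ]
scene blue 309 [-104.8   64. ]
scene blue 130 [-87.3 -79.5]
scene blue 374 [ 121.3 -197.3]
scene amb 252 [-16.  90.]
scene grn 213 [ 12.2 -68.8]
at board [-74.7 -24.2] [479.1 -39.5  98.9] yaw 67.85879345391066 turn about tool z -0.14120654608933592 tilt [ 0. -0. -1.]
shift cm [0.  0.1 3.1]
```

View pics/w3.png

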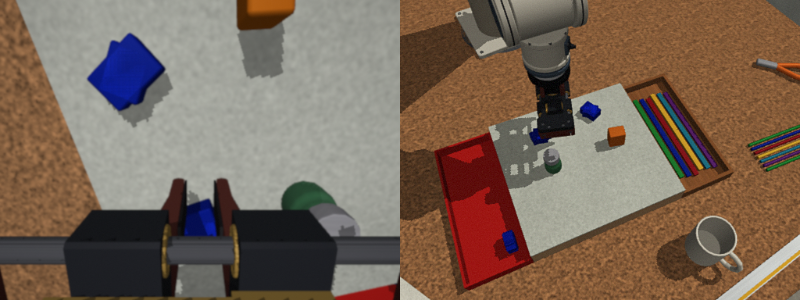

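Wrist view: chunk B sits centred between the fingers at (203,217). The jar at (310,200) is off to the side, clear of the fingers. Lowering and pushing.

apply_moves(series=[[[0,0,1.6,0,0,0,0.2],[0,0,1.5,0,0,0,0.2],[0,0,0,0,0,0,0.2],[-1,0,0,0,0,0,0.2],[-1,0,0,0,0,0,0.2],[-1,0,0,0,0,0,0.2],[-1,0,0,0,0,0,0.2],[-1,0,0,0,0,0,0.2],[-1,0,0,0,0,0,0.2],[-1,0,0,0,0,0,0.2],[0,0,0,0,0,0,0.2]]])

```text
t: 10.6
ee_pos: [451.4, -105.2, 66.6]
orientation: [-2.607, -1.752, 0.001]
ft_force: [-0.5, 0.3, -0.4]
width: 17.3
```

```bash
python3 -c "
from h import *
import b
to(-111,-162,68,68)"
```

```text
top blue 253 [  98.7 -191.4]
top blue 367 [-102.1   63.4]
top amb 286 [-6.7 87.2]
scene blue 306 [-105.2   64. ]
scene blue 369 [ 121.2 -197.3]
scene amb 249 [-16.1  90. ]
scene grn 213 [ 12.2 -69. ]
at board [-93.8 -92.1] [ 451.9 -104.5   66.6] yaw 67.8283073948355 turn about tool z -0.1716926051644947 tilt [-0.  0. -1.]
shift cm [-7.2  0.2 -0.1]
```

apply_moves(series=[[[-1,0,0,0,0,0,0.2],[-1,0,0,0,0,0,0.2],[-1,0,0,0,0,0,0.2],[-1,0,0,0,0,0,0.2],[-0.8,0,0,0,0,0,0.2],[-0.8,0,0,0,0,0,0.2],[-0.8,0,0,0,0,0,0.2],[-0.8,0,0,0,0,0,0.2],[0,0,0,0,0,0,0.2],[0,0,0,0,0,0,0.2]]])

```text
t: 11.7
ee_pos: [424.8, -171.0, 66.7]
orientation: [-2.607, -1.753, 0.0]
ft_force: [0.4, -0.0, 1.0]
width: 17.6
```

apply_moves(series=[[[1,0,-2,0,0,0,0.2],[0,0,-4,0,0,0,0.2],[0,0,-4,0,0,0,0.2],[0,0,-3,0,0,0,0.2],[4.5,0,0,0,0,-8,0.2],[4.5,0,0,0,0,-8,0.2],[4.5,0,0,0,0,-8,0.2],[4.5,0,0,0,0,-3,0.2],[3,0,0,0,0,0,0.2],[0,0,0,0,0,0,0.2]]])

```text
t: 12.7
ee_pos: [456.8, 46.5, 196.6]
orientation: [-2.119, -2.318, -0.0]
ft_force: [-0.5, 0.2, 0.0]
width: 17.8
```

```bash
python3 -c "
from h import *
import b
to(-112,107,98,95)
w=ctrl.get_image('top');s=ctrl.get_image('scene');cv2.imwrite('pics/w4.png',np.hstack([cv2.resize(x['img'],(400,300)) for x in (w,s)]))"
```

```text
top blue 253 [  98.7 -191.4]
top blue 342 [-107.8 -220.5]
top grn 66 [-12.6 -60.4]
scene blue 301 [-105.4   64. ]
scene blue 269 [ -78.6 -227.6]
scene blue 348 [ 119.7 -197.5]
scene amb 244 [-16.3  90.1]
scene grn 216 [ 12.2 -68.9]
at board [-106.6   56. ] [457.2  44.  196.6] yaw 95.0203406139941 turn about tool z 0.020340613994093815 tilt [-0. -0. -1.]
shift cm [5.1 0.5 9.9]
```

View pics/w4.png

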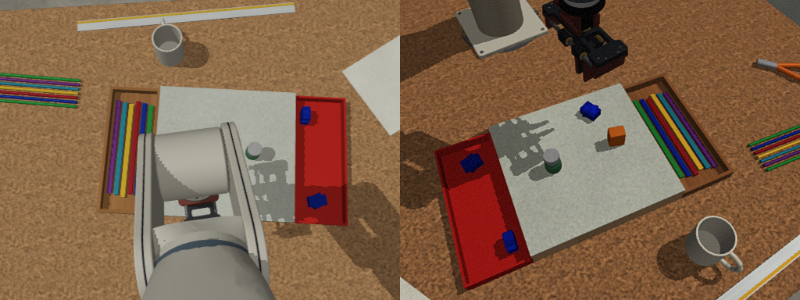

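A and B are both in the tray, at (306,115) and (317,201) in the left half of the picture. Chunk C is next, with the tool turned 12° inward.

apply_moves(series=[[[2.6,0.2,0,0,0,0,0.2],[2.5,0.3,0,0,0,0,0.2],[0,0,0,0,0,0,0.2],[0,0,4,0,0,0,0.2],[0,0,4,0,0,0,0.2],[0,0,2,0,0,0,0.2],[0,0,0,0,0,0,0.2],[0,0,0,0,0,0,0.2]]])

```text
t: 13.7
ee_pos: [458.2, 93.5, 96.8]
orientation: [-2.126, -2.312, 0.001]
ft_force: [0.2, 0.6, 1.1]
width: 17.8
```

```bash
python3 -c "
from h import *
import b
to(-112,107,68,95)
w=ctrl.get_image('wrist');s=ctrl.get_image('scene');cv2.imwrite('pics/w5.png',np.hstack([cv2.resize(x['img'],(400,300)) for x in (w,s)]))"
```

```text
top blue 253 [  98.7 -191.4]
top blue 342 [-107.8 -220.5]
top grn 66 [-12.6 -60.4]
scene blue 292 [-104.5   63.8]
scene blue 317 [ -78.7 -227.2]
scene blue 374 [ 121.2 -197.3]
scene amb 250 [-16.1  89.9]
scene grn 215 [ 12.1 -69. ]
at board [-110.8  105.9] [459.1  94.1  97.9] yaw 94.8301241008253 turn about tool z -0.16987589917469847 tilt [ 0.  0. -1.]
shift cm [ 0.1 -0.1  3. ]
```

View pics/w5.png

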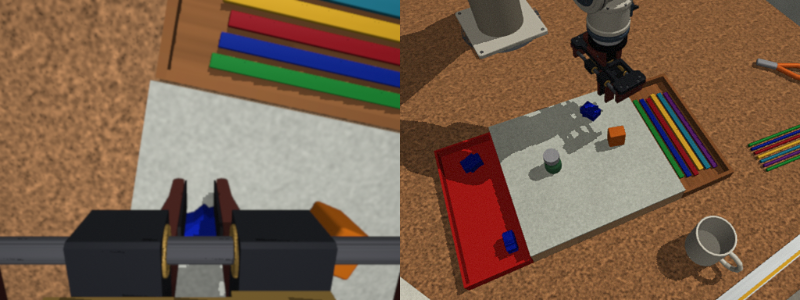

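The fingers are behind chunk C (203,222 in the wrist view). Amber (340,240) lies below the gripper body, well outside the fingers.

apply_moves(series=[[[0,0,1.5,0,0,0,0.2],[0,0,1.5,0,0,0,0.2],[0,0,0,0,0,0,0.2],[-1,0,0,0,0,0,0.2],[-1,0,0,0,0,0,0.2],[-1,0,0,0,0,0,0.2],[-1,0,0,0,0,0,0.2],[-1,0,0,0,0,0,0.2],[-1,0,0,0,0,0,0.2],[-1,0,0,0,0,0,0.2],[-1,0,0,0,0,0,0.2],[-1,0,0,0,0,0,0.2]]])

```text
t: 15.1
ee_pos: [465.7, 4.0, 66.6]
orientation: [-2.125, -2.314, 0.0]
ft_force: [0.3, 0.8, 0.1]
width: 17.6
```

```bash
python3 -c "
from h import *
import b
to(-55,-162,68,95)"
```

```text
top blue 253 [  98.7 -191.4]
top blue 343 [-107.8 -220.4]
scene blue 307 [-95. -11.]
scene blue 325 [ -78.6 -227.2]
scene blue 375 [ 121.4 -197.3]
scene amb 248 [-16.3  89.7]
scene grn 216 [ 12.1 -68.8]
at board [-93.2  17.1] [465.8   3.8  66.6] yaw 94.80417452418247 turn about tool z -0.19582547581752863 tilt [-0. -0. -1.]
shift cm [-18.3   0.1  -0.1]
```

apply_moves(series=[[[-1,0,0,0,0,0,0.2],[-1,0,0,0,0,0,0.2],[-1,0,0,0,0,0,0.2],[-1,0,0,0,0,0,0.2],[-1,0,0,0,0,0,0.2],[-1,0,0,0,0,0,0.2],[-1,0,0,0,0,0,0.2],[-1,0,0,0,0,0,0.2]]])

```text
t: 16.0
ee_pos: [472.5, -75.7, 66.7]
orientation: [-2.125, -2.314, 0.0]
ft_force: [-0.2, 0.5, -0.0]
width: 17.4
```

```bash
python3 -c "
from h import *
import b
to(-55,-162,68,95)"
```

```text
top blue 253 [  98.7 -191.4]
top amb 289 [-6.9 87. ]
scene blue 290 [-77.4 -92.5]
scene blue 322 [ -78.6 -227. ]
scene blue 378 [ 121.5 -197.3]
scene amb 249 [-16.2  90. ]
scene grn 213 [ 12.1 -68.9]
at board [-76.5 -61.3] [472.8 -76.   66.7] yaw 94.79900166988455 turn about tool z -0.20099833011545343 tilt [ 0. -0. -1.]
shift cm [-10.3   0.1  -0.1]
```

apply_moves(series=[[[-1,0,0,0,0,0,0.2],[-1,0,0,0,0,0,0.2],[-1,0,0,0,0,0,0.2],[-1,0,0,0,0,0,0.2],[-1,0,0,0,0,0,0.2],[-1,0,0,0,0,0,0.2],[-1,0,0,0,0,0,0.2],[-1,0,0,0,0,0,0.2],[-1,0,0,0,0,0,0.2],[-1,0,0,0,0,0,0.2],[0,0,0,0,0,0,0.2],[0,0,0,0,0,0,0.2]]])

```text
t: 17.3
ee_pos: [480.9, -174.7, 66.6]
orientation: [-2.126, -2.313, 0.0]
ft_force: [0.0, 0.5, 0.4]
width: 17.7
```

apply_moves(series=[[[1,0,-2,0,0,0,0.2],[0,0,-4,0,0,0,0.2],[0,0,-4,0,0,0,0.2],[0,0,-4,0,0,0,0.2],[3,-3,0,0,0,0,0.2],[4.5,0,0,0,0,0,0.2],[4.5,0,0,0,0,0,0.2],[4.5,0,0,0,0,0,0.2],[4.5,0,0,0,0,0,0.2],[4.5,0,0,0,0,0,0.2],[0,0,0,0,0,0,0.2],[0,0,0,0,0,0,0.2]]])

```text
t: 18.5
ee_pos: [428.1, 88.1, 206.6]
orientation: [-2.121, -2.318, 0.001]
ft_force: [0.3, 0.3, 0.1]
width: 17.3
```

```bash
python3 -c "
from h import *
import b
w=ctrl.get_image('top');s=ctrl.get_image('scene');cv2.imwrite('pics/w6.png',np.hstack([cv2.resize(x['img'],(400,300)) for x in (w,s)]))"
```

```text
top blue 253 [  98.7 -191.4]
top blue 365 [ -50.5 -217.6]
top blue 348 [-107.7 -220.4]
top grn 66 [-12.6 -60.4]
scene blue 258 [ -76.3 -227.3]
scene blue 403 [ -21.  -224.1]
scene blue 346 [ 119.8 -197.6]
scene amb 243 [-16.3  90.1]
scene grn 215 [ 12.4 -68.8]
```

View pics/w6.png

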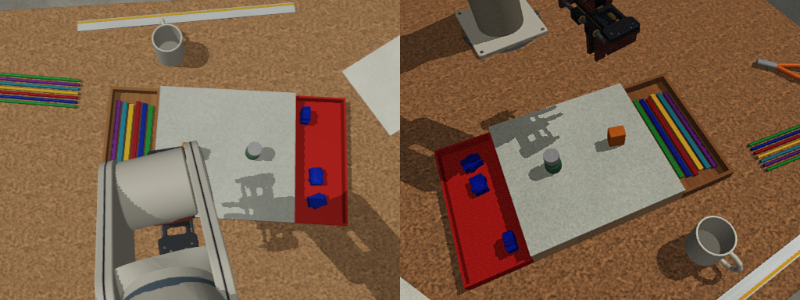

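```bash
python3 -c "
from h import *
t=ctrl.get_image('top');s=ctrl.get_image('scene')
P=lambda d:[b[0] for b in blobs(d['img'],*BLUE,60,900) if -310<w2b(plane(d,b[0],15))[1]<-150 and abs(w2b(plane(d,b[0],15))[0])<170]
for u in P(t):
    p,e=min((tri(t,u,s,v) for v in P(s)),key=lambda r:r[1]);print(w2b(p),p[2],e)
cv2.imwrite('pics/z.png',np.hstack([cv2.resize(t['img'][110:180,370:450],(400,350)),cv2.resize(s['img'][270:340,110:190],(400,350))]))"
```

```text
[ 108.8 -200.7] 26.99040921717983 2.623699421981386
[ -44.4 -230.2] 17.933991542006027 2.4413079453462254
[-104.1 -233.7] 16.150837987636635 2.612405067254096
```

View pics/z.png

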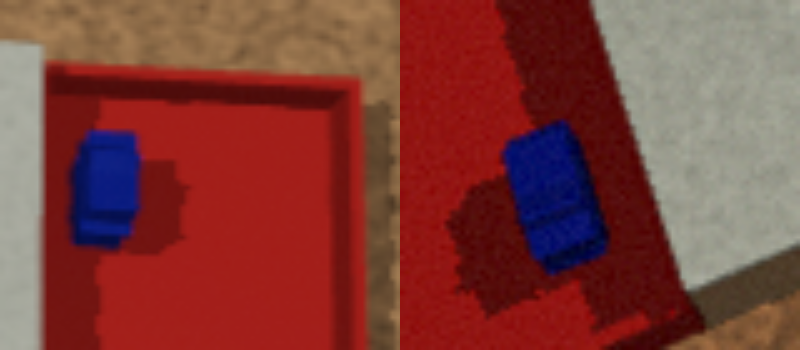

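```bash
python3 -c "
from workcell import ctrl
print(ctrl.close_job())"
```

```text
the job is handed in; nothing more can be done
None
```

The white board is clear: all three blue chunks are in the red tray, and I handed the job in at about 18.6 s. Each was pushed with the fingertips across the board and over the tray-side edge; nothing was gripped or lifted.

- **Chunks:** two-view checks put all three inside the tray outline, with heights of 16–18 mm for two of them. The third, the one that started on the far strip, came to rest standing on its edge (about 27 mm centre height). It has not moved since it dropped about 11 s before hand-in.
- **Amber block and jar:** both stayed where they were, within about 1 mm in every view where they could be seen.
- **Forces:** readings at the end of each move stayed at noise level, under 1.5 N. The arm was raised and touching nothing at hand-in.
- **Disagreements:** the two cameras' sight lines to the chunks in the tray miss each other by about 2.6 mm, which is close to the calibration error. No other check failed.

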